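# Close and pin the hinged bar mould, then keep it squeezed shut

### The arm

A 6-joint arm with a two-finger parallel gripper is mounted at the origin on the work surface. World frame = base frame: x ahead of the robot, y to its left, z up, the work surface at z = 0. Lengths are in mm, angles in rad, forces in N, time in s.
With the tool pointing down it reaches from about 275 to 750 mm from the base axis. Payload 10.2 kg.
Tool frame: the origin (TCP) lies midway between the tips of the shut fingers; the grasp point (between the pads) lies 19 mm behind it; z points along the fingers, y is the direction in which the jaws open and shut (so a half turn about z gives the same grasp; the last joint's range is limited). The gripper opens to 85 mm and grips with 20 to 120 N. Pads are 22 mm wide; open, the fingers measure 114 mm over their backs; the gripper's body (76 mm by 85 mm) begins 54 mm behind the grasp point. The pads swing forward as they close: fully open they stand 13 mm farther back than shut.
Start: joints at [-1.561, 0.313, 1.498, -0, 1.331, -0.223], TCP at [121.105, -510.847, 231.294] pointing down, gripper open.
Joint ranges: [-2.94, 2.94], [-0.97, 2.17], [0.19, 2.56], [-1.23, 4.37], [0.02, 3.11], [-2.88, 2.88]. Speed limits (rad/s): [2.39, 2.39, 3.01, 3.14, 3.14, 3.14].

### API

Orientations are given as a unit quaternion [w, x, y, z].
In Python, from rig import ctrl, capture, calibration, order gives the robot as it stands.
- The arm moves only by the tool jog_arm, never from a script. Its argument "rows" is a list that holds one entry, the list of rows, each a list of 6 numbers: the shift along the tool's x, y, z as a fraction of full scale, then the turn, a rotation vector about the tool's x, y, z as a fraction of full scale. In form: [[[x, y, z, ax, ay, az], ...]]. A call has 1 to 8 rows; each row is the pose to reach, as a shift and turn from the pose commanded when the call began, along the tool's axes at that moment; what a row does not reach only later rows make up. Full scale, the value 1, is 0.15 m for a shift and pi/2 rad for a turn. A row lasts 1/12 s, in which the tool goes at most 41.7 mm and 7.16 degrees, less where a joint would pass 70% of its speed; a pose out of reach is approached as far as the arm can. A call with a number of a shift or a turn outside -1 to 1 is refused whole. A call with a gripper value outside its range is refused whole. "jaw" is the gripper command: -1 is fully open, 1 is shut, values between are in proportion, set as the call begins (left out, the last holds). The fingers move at their own pace and stop on an object; "grip_force" is the grip in N (left out, the last holds). Time passes only in rows, so rows that repeat a pose let the fingers close. It gives the time, the measured TCP pose, the force and the opening at its end, in the units of the state.
- ctrl.sense(): the state, without advancing time (a new reading comes with each control period).
- capture(name): name is "scene" or "top" or "wrist"; returns the picture (400x640x3 uint8, red, green, blue); there is no depth.
- calibration(name): a dict with "fov_y" (degrees; the focal length in pixels is half the picture's height over the tangent of half this angle, whatever the lens; pixels are square), "cx", "cy" (the principal point, pixels), "view" (4x4, takes a point from world to camera coordinates); the wrist camera has in their place "mount" (4x4, takes a point from camera to tool coordinates, whose origin is the TCP and whose axes are the flange's). Camera axes: x right, y down, z forward; pixel columns grow to the right and rows downward; lengths in mm; the calibration is good to about 2 mm. The wrist camera is an equidistant fisheye: a pixel r from the principal point sees the ray r / f radians off the axis. A picture is of the moment at which its call begins: read the wrist's pose just before it. calibration takes no time and is no camera call.
- order.finish_job(): hands the job in, once; it reports no verdict.
The state is a dict: "time_s": time; "joints": joint angles; "dq": joint speeds; "tau": joint torques, N m; "eef_pos": TCP position; "ee_rot": TCP orientation; "force": force on the tool from outside, world axes, zero at the start; "wrist_torque": the same for the moment, N m; "grip_width": opening from 0.0 (shut) to 1.0 (fully open).
Only numpy, scipy, OpenCV 4.12 (cv2) and the standard library are available. Lean on these libraries where they do the work, as an engineer would, in place of code of your own. Each camera call takes 0.05 s, during which the arm holds its last target.

### The job

Swing the open half of the hinged aluminium bar mould fully shut against its fixed half, then take the red-handled locking pin from its white stand and push it down through the aligned holes in the two lugs until its steel collar rests on the upper lug. Then let go of the pin, pinch the two closed halves together between the fingers, and finish while still holding them squeezed firmly shut. Leave the two jars and the beaker where they stand.

Things in the scene. Friction and masses are not known exactly. Their poses are not given: they have to be found in the camera images.
- jig: The fixed aluminium half of the bar mould, bolted on a dark steel plate 6 mm thick (x -50..50, y -115..95 mm of this frame): it fills x -22..0, y -60..60 mm, 6 to 56 mm above the bench; its lug (32 wide, 10 thick, 12 mm hole) sticks out at y -60..-108, z 33..43 mm. Origin on the bench; x across the mould, the parting face is x = 0; y runs along it to the hinge; z up.
- swing_half: The swinging aluminium half, 22 x 120 x 50 mm, 0.35 kg. Origin on the hinge axis at bench height; axes as the jig's when shut: the block fills x 0..22, y -9..-129, z 6..56 mm; the shut mould is 44 mm over both halves. Its lug (32 wide, 10 thick, 12 mm hole) sticks out at y -129..-177, z 46..56 mm, and lies over the other lug when shut.
- hinge (a joint): Opening angle of the swinging half about an upright axis: 0 = fully shut (a firm stop), up to 1.4 rad open. It grows as the end away from the hinge swings to the jig's +x side (anticlockwise seen from above). Light friction (0.06 N m); it stays where it is left.
- hinge_axis (a point): Point on the upright hinge axis, 56 mm above the bench, at x 0, y +69 mm in the jig's frame.
- lug_hole (a point): Centre of the lug holes with the mould shut, at the upper face of the upper lug, 56 mm above the bench (x 0, y -88 mm in the jig's frame). Both holes are 12 mm wide and go straight down through both lugs; below them is free space down to the base plate.
- swing_face (a point): Point on the outer face of the swinging half, near its free end and half-way up (31 mm above the bench), 114 mm along the half from the hinge axis. Its x axis is the face's outward direction: push here against it to shut the mould.
- pin_center (a point): Middle of the red grip of the locking pin, where to grasp it: a plastic cylinder 18 mm across, 50 mm tall; the pin weighs 40 to 85 g and starts upright in its stand. Below the grip: a steel collar 24 mm across, 4 mm thick, then a steel shaft 10 mm across, 34 mm long, with a tapered tip. z points up along the pin.
- pin_collar (a point): Underside of the pin's collar, on the pin's axis, 29 mm below the middle of the grip.
- pin_tip (a point): Lower tip of the pin's shaft, on its axis, 63 mm below the middle of the grip.
- stand: White plastic block 60 x 60 x 45 mm with one hole (12 mm wide, 38 mm deep) in its top, fixed to the bench; the pin stands in it, collar on its top. Origin: centre of its underside.
- jar_a_center (a point): White jar with a white lid, 68 mm across, 85 mm tall; the point is half-way up. Leave it alone.
- jar_b_center (a point): White jar with a blue lid, 64 mm across, 80 mm tall; the point is half-way up. Leave it alone.
- beaker_center (a point): Glass beaker, 68 mm across, 90 mm tall; the point is half-way up. Leave it alone.
Not all that is in view belongs to the job. Leave any black, green or purple look-alike of the part that bears pin_center alone.

How it is judged:
By the outcome, as a careful person would: the job done as asked, in the order asked, and still so for the second after the job is handed in, while the arm keeps its last pose, push and grip.
It also fails if it takes over 58 s, if anything falls off the work surface, if the arm or the gripper's body presses on something with over 40 N, if the wrist force passes 120 N, or if a joint passes its speed limit or range.

## Working session

There is one attempt and no reset: what is moved stays moved. The work goes in short steps, Python scripts to look and compute and a tool call to move; the robot and the scene stay as the last step left them, time stands still between calls to the robot, and variables do not carry over. Pictures are saved under pics/ and viewed, and the job is handed in when it is done.

Besides the shell and the picture viewer there is one more tool, called after "Emit:" in YAML: its name, and indented under it one key for each argument. jog_arm: Moves the arm, as the interface text tells. Shift numbers are shares of 0.15 m and turn numbers shares of pi/2 rad, none past 1 either way. Its arguments: {"type":"object","properties":{"rows":{"type":"array","items":{"type":"array","items":{"type":"array","items":{"type":"number"}}}},"jaw":{"type":"number"},"grip_force":{"type":"number"}},"required":["rows"]}

```bash
ls; mkdir -p pics; python3 - <<'E'
from rig import ctrl,capture,calibration,order
import cv2
print(ctrl.sense())
for n in("scene","top","wrist"):
    c=calibration(n);print(n,c)
    cv2.imwrite(f"pics/{n}0.png",capture(n)[:,:,::-1])
E
```

```text
pics
{'time_s': 0.0, 'joints': array([-1.56137036e+00,  3.13502954e-01,  1.49842405e+00,  8.90911119e-06,
        1.33104521e+00, -2.23398987e-01]), 'dq': array([ 5.87132993e-04, -2.40037273e-04, -3.95423041e-04, -7.86716305e-05,
       -2.80611835e-04,  8.83836516e-04]), 'tau': array([ 1.20403911e-04, -4.12271261e+01, -2.59742600e+01, -2.06619329e-04,
        4.17665608e-03, -1.50545816e-06]), 'eef_pos': array([ 121.12012252, -510.56893288,  230.71290195]), 'ee_rot': array([-6.85371007e-04,  9.93231603e-01,  1.16148638e-01,  7.79577951e-05]), 'force': array([ 0.57258593, -0.60295357, -0.73802719]), 'wrist_torque': array([0.03499186, 0.01731922, 0.02026655]), 'grip_width': 0.9979801666521926}
scene {'fov_y': 45.20886039045193, 'cx': 316.84397378276924, 'cy': 202.62781164424086, 'view': array([[-6.36012572e-01,  7.71611216e-01,  1.02048888e-02,
         3.84975458e+02],
       [ 5.47148474e-01,  4.60242169e-01, -6.99146403e-01,
        -2.74670521e+02],
       [-5.44165926e-01, -4.39082313e-01, -7.14905705e-01,
         1.52630456e+03],
       [ 0.00000000e+00,  0.00000000e+00,  0.000
[... 211 characters left out ...]
+00],
       [-9.95843356e-01, -5.00194391e-03, -9.09449875e-02,
         6.11948043e+02],
       [ 9.08127388e-02,  2.22553747e-02, -9.95619277e-01,
         1.30529958e+03],
       [ 0.00000000e+00,  0.00000000e+00,  0.00000000e+00,
         1.00000000e+00]])}
wrist {'fov_y': 65.70646984690485, 'cx': 314.58411960845535, 'cy': 200.73919744381433, 'mount': array([[ 5.68484215e-05, -9.50125414e-01, -3.11868071e-01,
         8.11473448e+01],
       [ 9.99999963e-01,  1.37476484e-04, -2.36547080e-04,
        -2.82403954e-01],
       [ 2.67623918e-04, -3.11868046e-01,  9.50125387e-01,
        -1.42778128e+02],
       [ 0.00000000e+00,  0.00000000e+00,  0.00000000e+00,
         1.00000000e+00]])}
```

View pics/scene0.png

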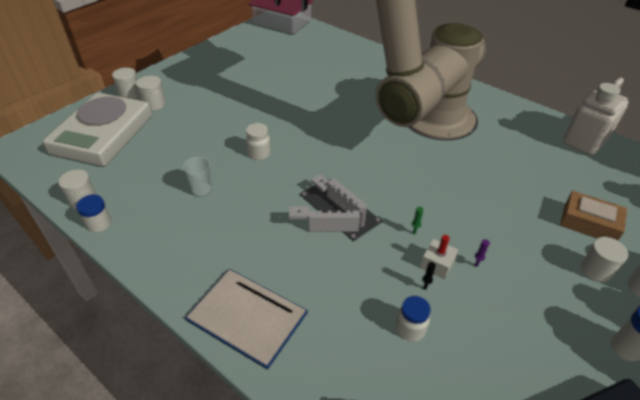

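View pics/top0.png

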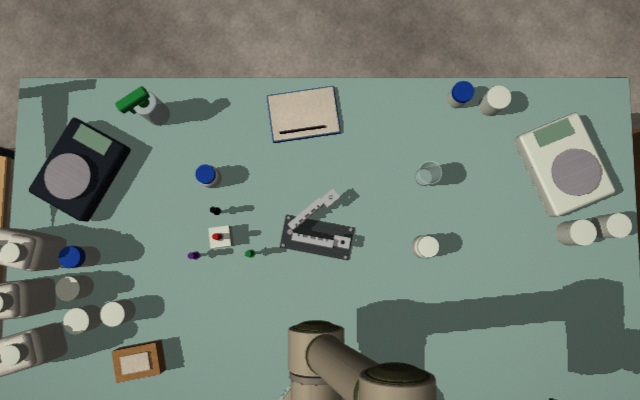

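View pics/wrist0.png

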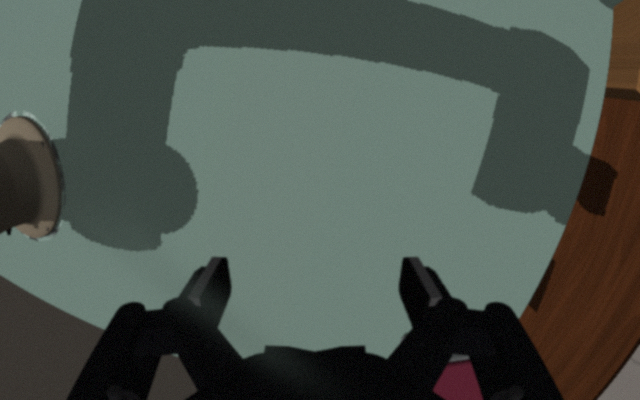

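Top view: the mould sits at about (318,235), the red pin in its white stand at (217,236), and black, green and purple look-alikes around it at (215,211), (250,253) and (194,256). I'll enlarge the area.

```bash
python3 - <<'E'
import cv2
t=cv2.imread("pics/top0.png");s=cv2.imread("pics/scene0.png")
cv2.imwrite("pics/c1.png",cv2.resize(t[175:275,180:370],None,fx=4.2,fy=4.2,interpolation=cv2.INTER_CUBIC)[:600,:800])
cv2.imwrite("pics/c2.png",cv2.resize(s[165:300,280:500],None,fx=3.6,fy=3.6,interpolation=cv2.INTER_CUBIC))
E
```

```text
(no output)
```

View pics/c1.png

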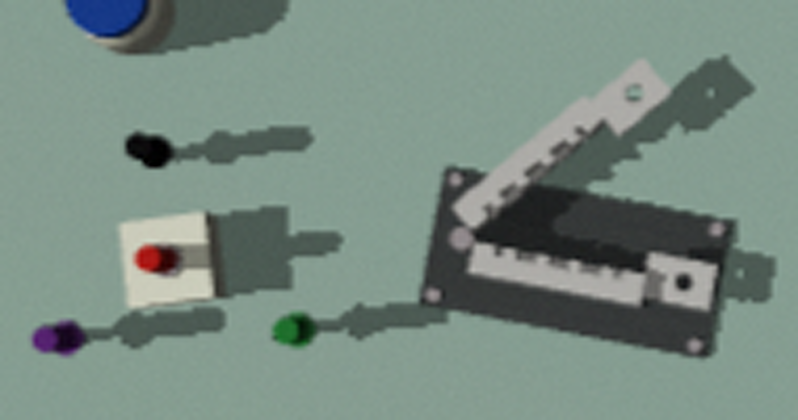

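View pics/c2.png

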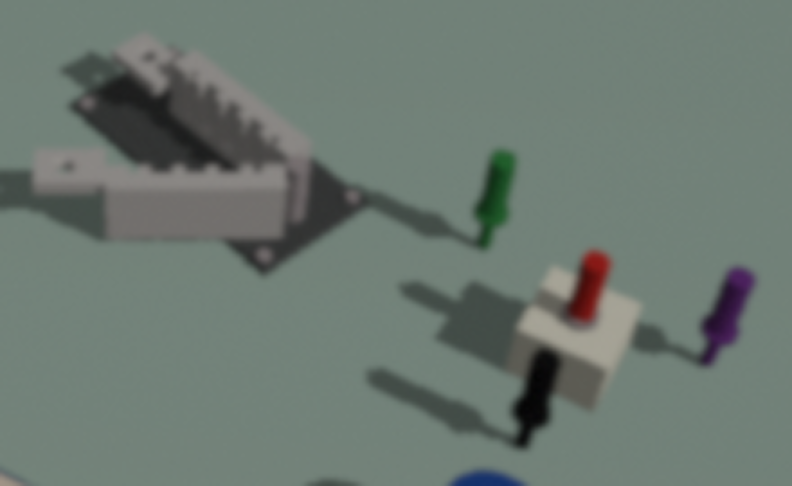

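```bash
cat > h.py <<'E'
import numpy as np,cv2
from rig import ctrl,capture,calibration
from scipy.spatial.transform import Rotation as R
def ray(n,uv,pose=None):
    c=calibration(n);f=200/np.tan(np.radians(c["fov_y"]/2))
    d=np.array([uv[0]-c["cx"],uv[1]-c["cy"]],float)
    if n!="wrist":
        V=c["view"];v=np.array([d[0]/f,d[1]/f,1]);return -V[:3,:3].T@V[:3,3],V[:3,:3].T@v
    r=np.hypot(*d);th=r/f;v=np.array([*(np.sin(th)*d/max(r,1e-9)),np.cos(th)])
    M=c["mount"];p,q=pose;Q=R.from_quat([q[1],q[2],q[3],q[0]]).as_matrix()
    return Q@M[:3,3]+p,Q@M[:3,:3]@v
def onz(n,uv,z,pose=None):
    o,d=ray(n,uv,pose);return o+d*(z-o[2])/d[2]
def tri(a,b):
    (o1,d1),(o2,d2)=a,b
    d1=d1/np.linalg.norm(d1);d2=d2/np.linalg.norm(d2)
    s=np.linalg.lstsq(np.c_[d1,-d2],o2-o1,rcond=None)[0]
    p,q=o1+s[0]*d1,o2+s[1]*d2
    return (p+q)/2,np.linalg.norm(p-q)
def proj(n,P,pose=None):
    c=calibration(n);f=200/np.tan(np.radians(c["fov_y"]/2))
    if n!="wrist":
        v=c["view"][:3,:3]@P+c["view"][:3,3];return np.array([f*v[0]/v[2]+c["cx"],f*v[1]/v[2]+c["cy"]])
    M=c["mount"];p,q=pose;Q=R.from_quat([q[1],q[2],q[3],q[0]]).as_matrix()
    v=M[:3,:3].T@(Q.T@(P-p)-M[:3,3]);th=np.arctan2(np.hypot(v[0],v[1]),v[2]);k=f*th/np.hypot(v[0],v[1])
    return np.array([k*v[0]+c["cx"],k*v[1]+c["cy"]])
E
python3 - <<'E'
from h import *
np.set_printoptions(precision=1,suppress=True)
c=lambda x,y:(x/4.2+180-.4,y/4.2+175-.4)
cs=lambda x,y:(x/3.6+280-.4,y/3.6+165-.4)
for k,p,z in [("hinge",(461,238),56),("fixhole",(683,282),43),("swhole",(634,93),56),("bolt TL",(456,180),8),("bolt TR",(717,230),8),("bolt BL",(433,295),8),("bolt BR",(695,346),8)]:
    print(k,onz("top",c(*p),z)[:2])
print("scene fixhole",onz("scene",cs(149,57),43)[:2],"sw",onz("scene",cs(69,166),56)[:2])
t=cv2.imread("pics/top0.png");s=cv2.imread("pics/scene0.png")
def red(i):
    i=i.astype(int);m=((i[:,:,2]>110)&(i[:,:,1]<60)&(i[:,:,0]<70)).astype(np.uint8)
    n,l,st,ce=cv2.connectedComponentsWithStats(m)
    return [(st[j].tolist(),ce[j]) for j in range(1,n) if st[j][4]>8]
print(red(t[180:290,180:370]),red(s[200:300,380:500]))
E
```

```text
hinge [537.4  83.5]
fixhole [508.3 -70.2]
swhole [638.7 -35.5]
bolt TL [580.7  91.3]
bolt TR [546.  -95.8]
bolt BL [498.3 106.8]
bolt BR [463.5 -80.1]
scene fixhole [507.8 -66.9] sw [635.8 -31.8]
[([33, 54, 5, 5, 23], array([35., 56.]))] [([62, 35, 7, 19, 50], array([65. , 41.8]))]
```

Red one at top (215,236), scene (445,242), is the only red-handled pin standing in the white stand; black (215,211), purple (194,256) and green (250,253) are look-alikes standing loose. The jig's sizes check out: hinge to hole measures 156 mm against 157, and the half is about 0.89 rad open. Next I'll move over it for a wrist view.

Emit:
jog_arm:
  rows:
    - [[0.94,-0.84,-0.1,0,0,0],[0.94,-0.84,-0.1,0,0,0],[0.94,-0.84,-0.1,0,0,0],[0.94,-0.84,-0.1,0,0,0],[0.94,-0.84,-0.1,0,0,0]]
  jaw: 1

```text
time_s: 0.57
eef_pos: [230.7, -352.6, 246.6]
ee_rot: [-0.0, 0.993, 0.117, 0.0]
force: [0.0, 0.1, -0.7]
grip_width: 0.298
```

Emit:
jog_arm:
  rows:
    - [[0.94,-0.84,-0.1,0,0,0],[0.94,-0.84,-0.1,0,0,0],[0.94,-0.84,-0.1,0,0,0],[0.94,-0.84,-0.1,0,0,0],[0.94,-0.84,-0.1,0,0,0]]

```text
time_s: 0.98
eef_pos: [338.6, -197.6, 261.7]
ee_rot: [-0.0, 0.993, 0.117, 0.0]
force: [0.3, -1.6, 1.2]
grip_width: 0.0
```

Emit:
jog_arm:
  rows:
    - [[0.94,-0.84,-0.1,0,0,0],[0.94,-0.84,-0.1,0,0,0],[0.94,-0.84,-0.1,0,0,0],[0.94,-0.84,-0.1,0,0,0],[0.94,-0.84,-0.1,0,0,0]]

```text
time_s: 1.4
eef_pos: [446.8, -42.2, 276.5]
ee_rot: [-0.0, 0.993, 0.117, 0.0]
force: [-0.7, 0.1, -0.2]
grip_width: -0.0
```

Emit:
jog_arm:
  rows:
    - [[0.94,-0.84,0,0,0,-0.735],[0.94,-0.84,0,0,0,-0.735],[0.94,-0.84,0,0,0,-0.735],[0.94,-0.84,0,0,0,-0.735],[0.94,-0.84,0,0,0,-0.735],[0.94,-0.84,0,0,0,-0.735],[0.94,-0.84,0,0,0,-0.735],[0.94,-0.84,0,0,0,-0.735]]

```text
time_s: 2.07
eef_pos: [553.6, 110.2, 275.7]
ee_rot: [-0.0, 0.814, 0.581, -0.0]
force: [0.8, 0.5, -0.3]
grip_width: 0.001
```

```bash
python3 - <<'E'
from h import *
s=ctrl.sense();im=capture("wrist")[:,:,::-1];cv2.imwrite("pics/w1.png",im)
np.savez("w1.npz",p=s["eef_pos"],q=s["ee_rot"]);print(s["eef_pos"],s["ee_rot"])
E
```

```text
[553.63300236 110.19275368 275.71329973] [-2.74353384e-04  8.13884994e-01  5.81025788e-01 -4.18346698e-04]
```

View pics/w1.png

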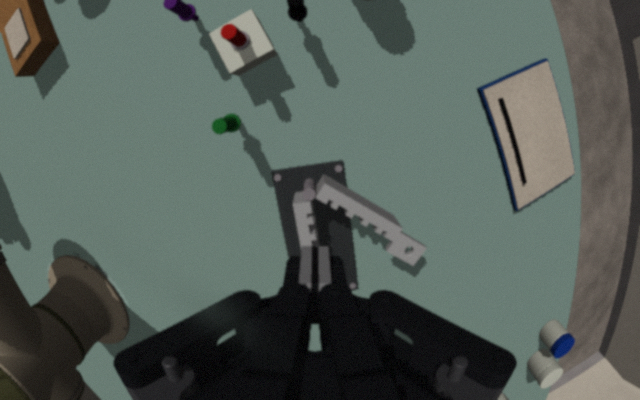

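Wrist view: the red pin top is at (230,33), the hinge knob at (309,185), the swing lug hole near (410,250), and the green/black/purple look-alikes at (220,126)/(297,8)/(178,6).

```bash
python3 - <<'E'
from h import *
np.set_printoptions(precision=1,suppress=True)
d=np.load("w1.npz");P=(d["p"],d["q"])
i=cv2.imread("pics/w1.png")
def crop(x0,x1,y0,y1,k,n): cv2.imwrite(n,cv2.resize(i[y0:y1,x0:x1],None,fx=k,fy=k,interpolation=cv2.INTER_CUBIC))
crop(260,440,150,290,4,"pics/w1a.png");crop(150,330,0,140,4,"pics/w1b.png")
a=lambda u,z:onz("wrist",u,z,P)[:2]
print("hinge",a((309,185),56),"bolts",a((277,178),8),a((338,168),8),a((352,286),8),"pin top",a((230,33),99))
print("pin top cam", onz("top",(215,236),99)[:2])
print("green",onz("top",(250,253),60),a((220,126),63+25),"black",a((296,8),88),"stand corners",[a(u,45) for u in((251,11),(274,48),(234,73),(209,33))])
E
```

```text
hinge [541.9  95.1] bolts [498.6 106.7] [581.9  92.8] [546.6 -95.1] pin top [523.  287.9]
pin top cam [521.3 289.4]
green [473.9 196.1  60. ] [475.4 198.7] black [595.9 291.5] stand corners [array([546.3, 321.8]), array([557. , 265.8]), array([501.5, 255. ]), array([488.6, 316.7])]
```

View pics/w1a.png

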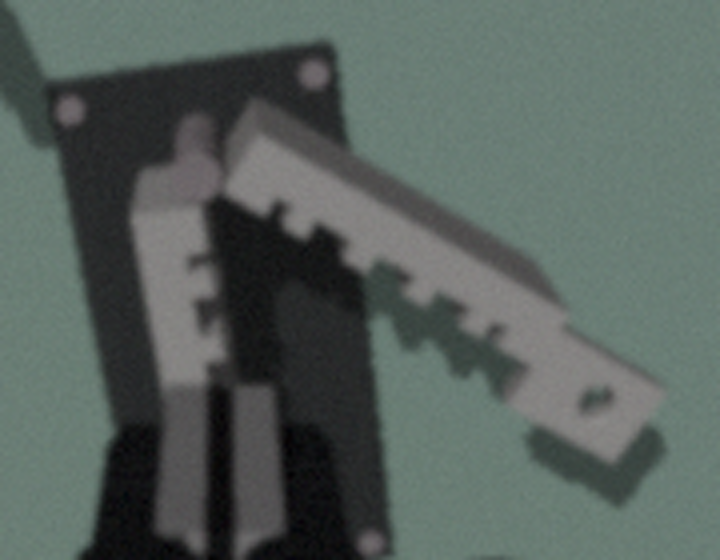

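View pics/w1b.png

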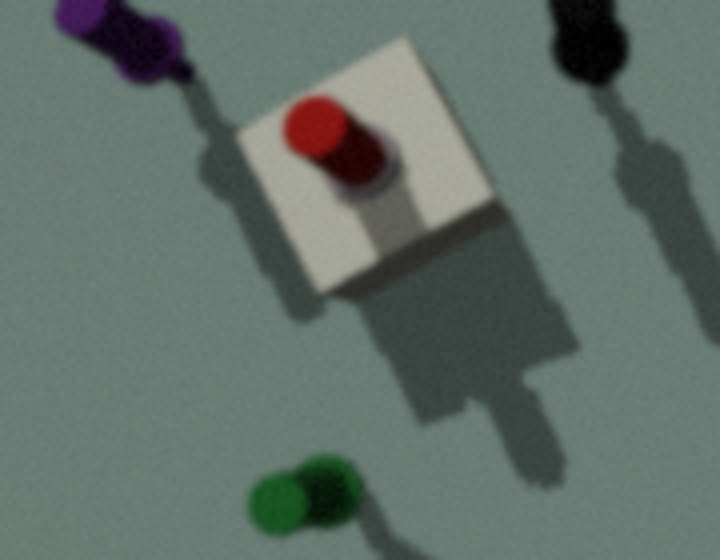

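```bash
cat >> h.py <<'E'
JY=np.radians(-10.6);H=np.array([537.4,83.5])
def plan(targets):
    "targets: (x,y,z,a_deg) -> rows in jog units from the measured pose"
    s=ctrl.sense();q=s["ee_rot"];Q=R.from_quat([q[1],q[2],q[3],q[0]])
    for x,y,z,a in targets:
        a=np.radians(a);T=R.from_matrix(np.array([[np.cos(a),np.sin(a),0],[np.sin(a),-np.cos(a),0],[0,0,-1]]))
        print(np.round(np.r_[Q.inv().apply(np.array([x,y,z])-s["eef_pos"])/150,(Q.inv()*T).as_rotvec()/(np.pi/2)],3).tolist())
def jig(x,y):
    c,s=np.cos(JY),np.sin(JY);o=H-69*np.array([-s,c])
    return o+x*np.array([c,s])+y*np.array([-s,c])
def push(th,gap=0):
    t=JY+th;n=np.array([np.cos(t),np.sin(t)]);u=np.array([np.sin(t),-np.cos(t)])
    return H+114*u+(22+14.5*np.cos(th)+11*np.sin(th)+gap)*n
E
python3 - <<'E'
from h import *
print(jig(0,-88),push(.89,25),push(0))
plan([(*push(.89,25),275,79.4),(*push(.89,25),140,79.4)])
E
```

```text
[508.51963795 -70.82084982] [660.53230273  38.58679038] [552.30668627 -35.2688541 ]
[-0.224, 0.827, 0.005, -0.001, 0.0, -0.088]
[-0.224, 0.828, 0.905, -0.001, 0.0, -0.088]
```

Emit:
jog_arm:
  rows:
    - [[-0.22,0.83,0,0,0,-0.088],[-0.22,0.83,0,0,0,-0.088],[-0.22,0.83,0.2,0,0,-0.088],[-0.22,0.83,0.5,0,0,-0.088],[-0.22,0.83,0.9,0,0,-0.088],[-0.22,0.83,0.9,0,0,-0.088],[-0.22,0.83,0.9,0,0,-0.088]]

```text
time_s: 2.7
eef_pos: [657.2, 37.2, 133.9]
ee_rot: [-0.005, 0.775, 0.632, -0.004]
force: [-0.7, -0.7, -0.8]
grip_width: -0.003
```

```bash
python3 - <<'E'
from h import *
s=ctrl.sense();print(s["eef_pos"],s["grip_width"])
plan([(*push(.89,25),35,79.4)])
E
```

```text
[657.19478106  37.16427005 133.88903206] -0.002572525620393839
[0.014, 0.028, 0.659, -0.008, 0.001, -0.012]
```

Emit:
jog_arm:
  rows:
    - [[0.01,0.02,0.3,0,0,0],[0.01,0.02,0.55,0,0,0],[0.01,0.02,0.68,0,0,0],[0.01,0.02,0.68,0,0,0],[0.01,0.02,0.68,0,0,0]]

```text
time_s: 3.12
eef_pos: [664.1, 38.1, 41.1]
ee_rot: [0.001, 0.774, 0.633, 0.0]
force: [0.1, 0.7, 1.2]
grip_width: 0.0
```

```bash
python3 - <<'E'
from h import *
s=ctrl.sense();print(s["eef_pos"],s["ee_rot"],s["force"])
plan([(*push(t),35,79.4) for t in (.89,.8,.7,.6,.5,.4,.3,.2,.15,.1,.05,0)])
E
```

```text
[664.13515869  38.14717423  41.07315889] [5.04026669e-04 7.74450817e-01 6.32633727e-01 4.95434903e-04] [0.0979198  0.70445608 1.22223573]
[-0.133, -0.127, 0.04, 0.001, -0.0, -0.01]
[-0.199, -0.152, 0.04, 0.001, -0.0, -0.01]
[-0.27, -0.187, 0.04, 0.001, -0.0, -0.01]
[-0.338, -0.231, 0.04, 0.001, -0.0, -0.01]
[-0.402, -0.281, 0.04, 0.001, -0.0, -0.01]
[-0.461, -0.34, 0.04, 0.001, -0.0, -0.01]
[-0.514, -0.404, 0.04, 0.001, -0.0, -0.01]
[-0.56, -0.475, 0.04, 0.001, -0.0, -0.01]
[-0.58, -0.513, 0.04, 0.001, -0.0, -0.01]
[-0.598, -0.552, 0.04, 0.001, -0.0, -0.01]
[-0.614, -0.592, 0.04, 0.001, -0.0, -0.01]
[-0.628, -0.633, 0.04, 0.001, -0.0, -0.01]
```

Emit:
jog_arm:
  rows:
    - [[-0.13,-0.12,0.04,0,0,-0.01],[-0.2,-0.15,0.04,0,0,-0.01],[-0.27,-0.19,0.04,0,0,-0.01],[-0.34,-0.23,0.04,0,0,-0.01],[-0.4,-0.28,0.04,0,0,-0.01],[-0.44,-0.31,0.04,0,0,-0.01],[-0.48,-0.36,0.04,0,0,-0.01],[-0.51,-0.4,0.04,0,0,-0.01]]

```text
time_s: 3.78
eef_pos: [590.1, -25.7, 35.3]
ee_rot: [0.001, 0.769, 0.639, 0.001]
force: [0.7, 1.0, 1.2]
grip_width: 0.005
```

```bash
python3 - <<'E'
from h import *
s=ctrl.sense();print(s["eef_pos"],s["ee_rot"],s["force"])
cv2.imwrite("pics/w2.png",capture("wrist")[:,:,::-1]);cv2.imwrite("pics/t2.png",cv2.resize(capture("top")[175:275,230:380,::-1],None,fx=4,fy=4))
plan([(*push(t),35,79.4) for t in (.3,.2,.15,.1,.05,0)])
E
```

```text
[590.10291188 -25.66969958  35.29787795] [0.00128601 0.76944187 0.63871479 0.00099116] [0.73717447 0.96197663 1.17717668]
[0.002, -0.001, -0.003, 0.001, 0.0, -0.0]
[-0.043, -0.073, -0.003, 0.001, 0.0, -0.0]
[-0.063, -0.111, -0.003, 0.001, 0.0, -0.0]
[-0.081, -0.15, -0.003, 0.001, 0.0, -0.0]
[-0.096, -0.19, -0.003, 0.001, 0.0, -0.0]
[-0.109, -0.231, -0.003, 0.001, 0.0, -0.0]
```

View pics/w2.png

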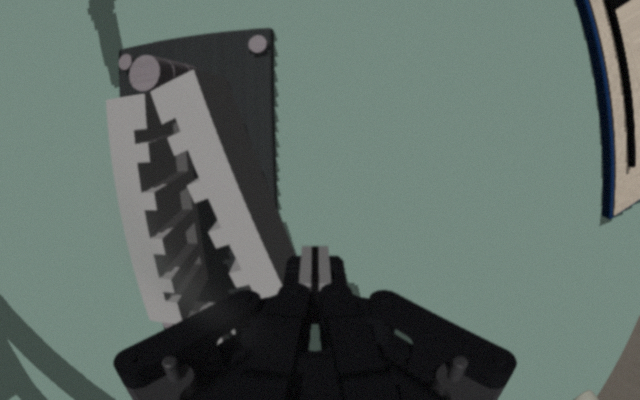

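View pics/t2.png

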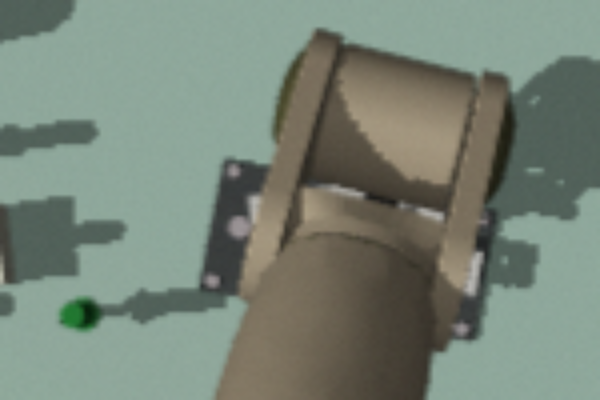

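Half is at about 0.3 rad and moving with the fingers. I'll continue to shut.

Emit:
jog_arm:
  rows:
    - [[-0.02,-0.035,0,0,0,0],[-0.04,-0.07,0,0,0,0],[-0.055,-0.1,0,0,0,0],[-0.07,-0.13,0,0,0,0],[-0.08,-0.155,0,0,0,0],[-0.09,-0.175,0,0,0,0],[-0.095,-0.19,0,0,0,0],[-0.1,-0.2,0,0,0,0]]

```text
time_s: 4.55
eef_pos: [556.9, -34.2, 33.3]
ee_rot: [-0.0, 0.769, 0.639, -0.0]
force: [1.9, 0.5, -0.1]
grip_width: -0.005
```

Emit:
jog_arm:
  rows:
    - [[0,-0.01,0,0,0,0],[0,-0.02,0,0,0,0],[0,-0.03,0,0,0,0],[0,-0.03,0,0,0,0]]

```text
time_s: 4.88
eef_pos: [552.5, -33.3, 33.3]
ee_rot: [-0.0, 0.769, 0.639, -0.0]
force: [-0.2, 1.3, -0.0]
grip_width: 0.002
```

Emit:
jog_arm:
  rows:
    - [[0,-0.01,0,0,0,0],[0,-0.02,0,0,0,0],[0,-0.03,0,0,0,0],[0,-0.03,0,0,0,0]]

```text
time_s: 5.22
eef_pos: [551.2, -33.1, 33.6]
ee_rot: [0.003, 0.769, 0.639, 0.003]
force: [16.5, -1.4, -11.8]
grip_width: 0.0
```

Firm stop reached at 16 N. I'll back off, rise and look.

Emit:
jog_arm:
  rows:
    - [[0,0.1,0,0,0,0],[0,0.2,0,0,0,0],[0,0.2,-0.3,0,0,0],[0.1,0.2,-0.6,0,0,0],[0.4,0,-1,0,0,0],[0.7,-0.2,-1,0,0,0],[1,-0.2,-1,0,0,0],[1,-0.2,-1,0,0,0]]
  jaw: -1

```text
time_s: 5.88
eef_pos: [546.2, 116.1, 183.3]
ee_rot: [0.0, 0.769, 0.639, 0.0]
force: [0.9, 0.3, -0.4]
grip_width: 1.0
```

```bash
python3 - <<'E'
from h import *
s=ctrl.sense();cv2.imwrite("pics/w3.png",capture("wrist")[:,:,::-1])
np.savez("w3.npz",p=s["eef_pos"],q=s["ee_rot"]);print(s["eef_pos"],s["ee_rot"])
E
```

```text
[546.17161837 116.10104086 183.31868428] [3.13546728e-04 7.69474672e-01 6.38677091e-01 4.52639906e-04]
```

View pics/w3.png

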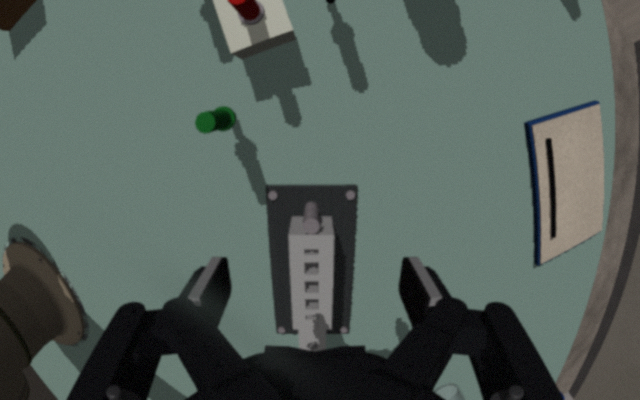

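The mould is shut and the bar cavities line up as one row at (311,250–305). The lug hole is near (313,346), so I'll enlarge to measure it.

```bash
python3 - <<'E'
from h import *
np.set_printoptions(precision=1,suppress=True)
d=np.load("w3.npz");P=(d["p"],d["q"]);i=cv2.imread("pics/w3.png")
cv2.imwrite("pics/w3a.png",cv2.resize(i[180:360,250:370],None,fx=3.3,fy=3.3,interpolation=cv2.INTER_CUBIC))
for u in((272,195),(350,195),(281,329),(344,329)):print(onz("wrist",u,8,P)[:2])
print("hole pred px",proj("wrist",np.array([508.5,-70.8,56]),P),"hinge",proj("wrist",np.array([537.4,83.5,56]),P))
g=cv2.imread("pics/w3.png");
E
```

```text
[498.9 107.7]
[581.7  92.1]
[464.9 -77.7]
[548.4 -93.3]
hole pred px [311.6 346.5] hinge [310.8 226.7]
```

View pics/w3a.png

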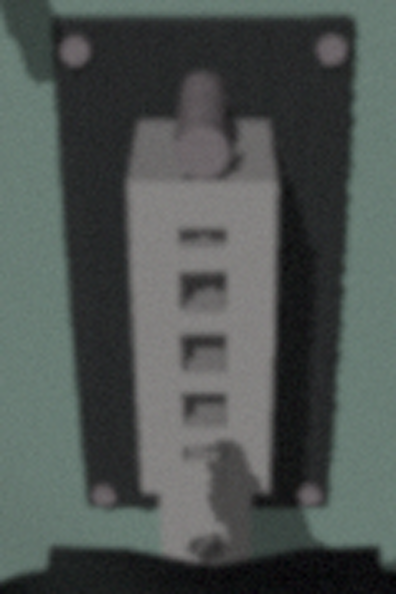

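```bash
python3 - <<'E'
from h import *
plan([(518,255,170,79.4)])
E
```

```text
[0.834, -0.339, 0.101, 0.002, -0.002, 0.003]
```

Emit:
jog_arm:
  rows:
    - [[0.83,-0.34,0.09,0,0,0],[0.83,-0.34,0.09,0,0,0],[0.83,-0.34,0.09,0,0,0],[0.83,-0.34,0.09,0,0,0],[0.83,-0.34,0.09,0,0,0]]
  jaw: 0

```text
time_s: 6.35
eef_pos: [518.2, 249.0, 167.9]
ee_rot: [-0.0, 0.768, 0.641, -0.0]
force: [-0.6, -1.0, 0.0]
grip_width: 0.502
```

```bash
python3 - <<'E'
from h import *
np.set_printoptions(precision=1,suppress=True)
s=ctrl.sense();i=capture("wrist")[:,:,::-1].copy();cv2.imwrite("pics/w4.png",i)
t=capture("top")[:,:,::-1].copy();cv2.imwrite("pics/t4.png",t)
cv2.imwrite("pics/t4a.png",cv2.resize(t[200:265,265:370],None,fx=6,fy=6,interpolation=cv2.INTER_CUBIC))
P=(s["eef_pos"],s["ee_rot"]);np.savez("w4.npz",p=P[0],q=P[1]);print(s["eef_pos"],s["grip_width"])
j=i.astype(int);m=((j[:,:,2]>150)&(j[:,:,1]<60)&(j[:,:,0]<70)).astype(np.uint8)
n,l,st,ce=cv2.connectedComponentsWithStats(m)
for k in range(1,n):
    if st[k][4]>50: print(st[k],ce[k],onz("wrist",ce[k],99,P)[:2])
E
```

```text
[518.2 249.  167.9] 0.5018355581980326
```

View pics/w4.png

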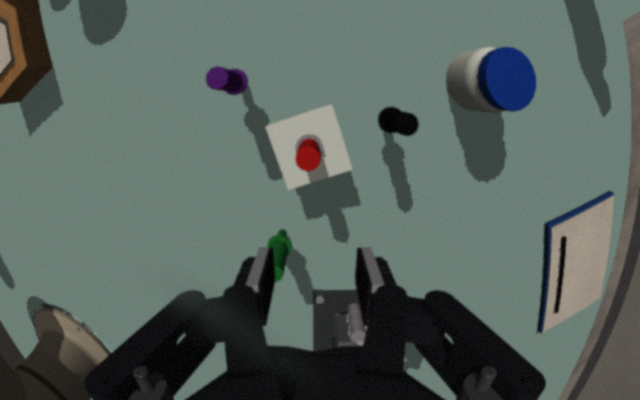

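View pics/t4a.png

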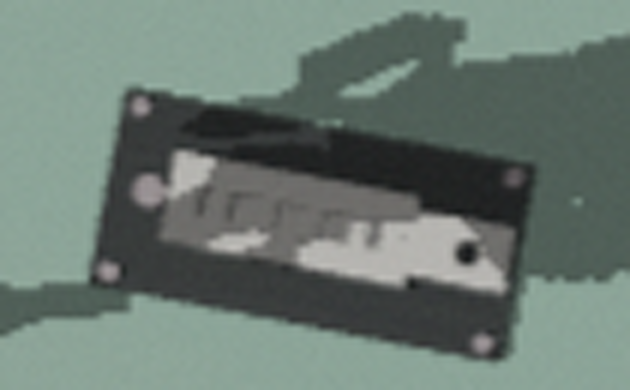

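Top view: the mould is shut with the hole at about (342.4,241.6). Wrist: red pin top at (308,156), in the white stand.

```bash
python3 - <<'E'
from h import *
np.set_printoptions(precision=1,suppress=True)
d=np.load("w4.npz");P=(d["p"],d["q"]);i=cv2.imread("pics/w4.png")
print("hole top",onz("top",(342.4,241.6),56))
hsv=cv2.cvtColor(i,cv2.COLOR_BGR2HSV);
m=(cv2.inRange(hsv,(0,150,130),(6,255,255))|cv2.inRange(hsv,(172,150,130),(180,255,255)))
n,l,st,ce=cv2.connectedComponentsWithStats(m)
for k in range(1,n):
    if st[k][4]>30: print(st[k],ce[k],onz("wrist",ce[k],99,P)[:2])
g=cv2.inRange(hsv,(10,0,150),(40,70,255))[90:200,255:365]
cn=max(cv2.findContours(g,0,2)[0],key=cv2.contourArea);b=cv2.boxPoints(cv2.minAreaRect(cn))+[255,90]
print(b,[onz("wrist",u,45,P)[:2] for u in b],np.mean([onz("wrist",u,45,P) for u in b],0))
cv2.imwrite("pics/w4a.png",cv2.resize(i[80:210,240:440],None,fx=4,fy=4,interpolation=cv2.INTER_CUBIC))
E
```

```text
hole top [508.6 -70.1  56. ]
[296 147  23  23 396] [306.9 158. ] [521.3 291.6]
[[265.6 124.6]
 [331.  103.5]
 [351.9 168.4]
 [286.5 189.5]] [array([488.7, 317.8]), array([546.9, 325.1]), array([555.5, 266.2]), array([494.9, 257.5])] [521.5 291.6  45. ]
```

View pics/w4a.png

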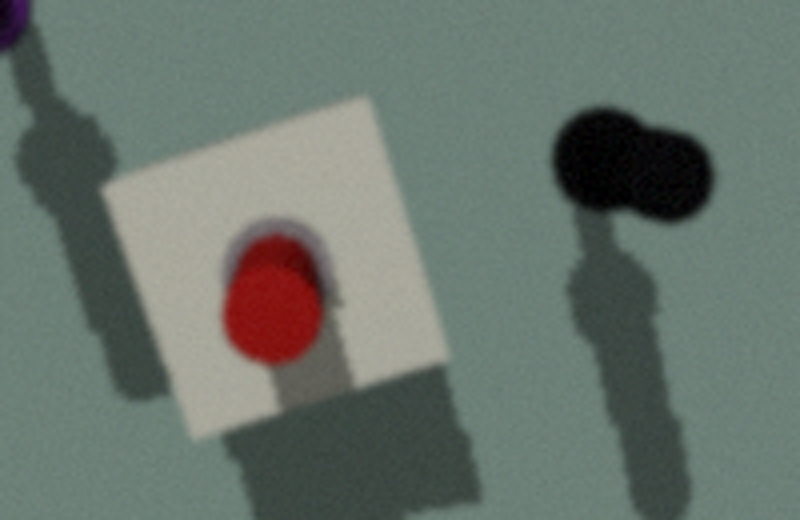

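```bash
python3 - <<'E'
from h import *
plan([(521.7,290.7,167,79.4),(521.7,290.7,53,79.4)])
E
```

```text
[0.295, -0.04, 0.009, -0.0, 0.0, 0.001]
[0.295, -0.04, 0.769, -0.0, 0.0, 0.001]
```

Emit:
jog_arm:
  rows:
    - [[0.295,-0.04,0.01,0,0,0],[0.295,-0.04,0.01,0,0,0],[0.295,-0.04,0.2,0,0,0],[0.295,-0.04,0.38,0,0,0],[0.295,-0.04,0.5,0,0,0],[0.295,-0.04,0.5,0,0,0]]

```text
time_s: 6.95
eef_pos: [520.5, 288.9, 89.9]
ee_rot: [-0.001, 0.77, 0.638, -0.003]
force: [-1.0, -0.3, -0.4]
grip_width: 0.498
```

```bash
python3 - <<'E'
from h import *
s=ctrl.sense();i=capture("wrist")[:,:,::-1].copy();cv2.imwrite("pics/w5.png",i)
print(s["eef_pos"],s["force"])
plan([(521.7,290.7,53,79.4)])
E
```

```text
[520.54207823 288.94921876  89.87312824] [-1.03104272 -0.33664013 -0.39944489]
[0.008, -0.0, 0.262, -0.002, 0.001, -0.001]
```

View pics/w5.png

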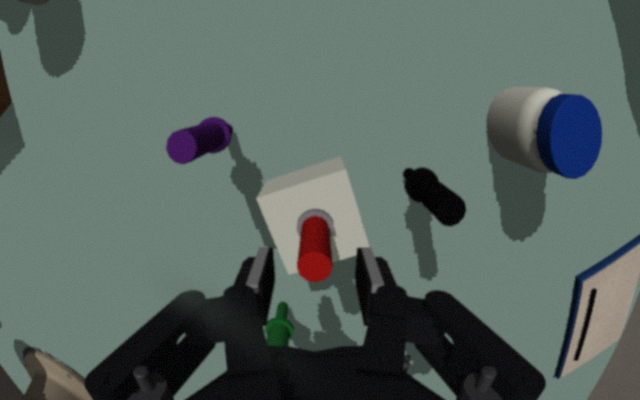

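Pin (315,262) is centred between the fingers (268/362). Descending and gripping.

Emit:
jog_arm:
  rows:
    - [[0.008,0,0.1,0,0,0],[0.008,0,0.2,0,0,0],[0.008,0,0.25,0,0,0],[0.008,0,0.25,0,0,0]]

```text
time_s: 7.33
eef_pos: [522.1, 291.6, 55.9]
ee_rot: [-0.0, 0.769, 0.639, -0.0]
force: [-0.9, -0.1, -1.2]
grip_width: 0.501
```

Emit:
jog_arm:
  rows:
    - [[0,0,0,0,0,0],[0,0,0,0,0,0],[0,0,0,0,0,0],[0,0,0,0,0,0],[0,0,0,0,0,0],[0,0,0,0,0,0]]
  jaw: 1
  grip_force: 40

```text
time_s: 7.83
eef_pos: [522.4, 292.4, 57.5]
ee_rot: [0.0, 0.769, 0.639, 0.001]
force: [-2.3, -0.5, 6.3]
grip_width: 0.197
```

```bash
python3 - <<'E'
from h import *
s=ctrl.sense();print(s["eef_pos"],s["force"],s["wrist_torque"],s["grip_width"]*85)
plan([(521.7,290.7,53,79.4)])
E
```

```text
[522.42382123 292.40594027  57.46596418] [-2.33015169 -0.45697082  6.25732213] [-0.16819565  0.35630079 -0.06906356] 16.7038786479216
[-0.012, -0.003, 0.03, 0.001, -0.0, 0.001]
```

Emit:
jog_arm:
  rows:
    - [[0,0,-0.08,0,0,0],[0,0,-0.2,0,0,0],[0,0,-0.4,0,0,0],[0,0,-0.6,0,0,0],[0,0,-0.6,0,0,0]]

```text
time_s: 8.25
eef_pos: [524.4, 293.2, 153.2]
ee_rot: [0.002, 0.769, 0.639, 0.005]
force: [0.8, -0.6, 0.4]
grip_width: 0.196
```

```bash
python3 - <<'E'
from h import *
s=ctrl.sense();i=capture("wrist")[:,:,::-1].copy();cv2.imwrite("pics/w6.png",i)
cv2.imwrite("pics/s6.png",cv2.resize(capture("scene")[100:300,320:560,::-1],None,fx=3,fy=3))
print(s["eef_pos"],s["force"],s["wrist_torque"],s["grip_width"]*85)
E
```

```text
[524.39570619 293.19480138 153.21656961] [ 0.82212306 -0.57890939  0.37984894] [-0.01027963 -0.05738963  0.01897954] 16.622927769269978
```

View pics/w6.png

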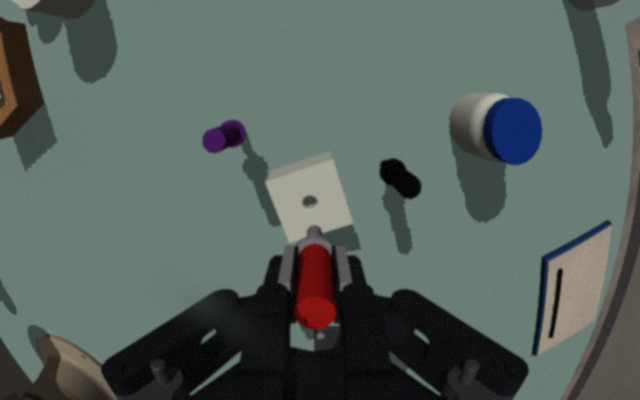

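View pics/s6.png

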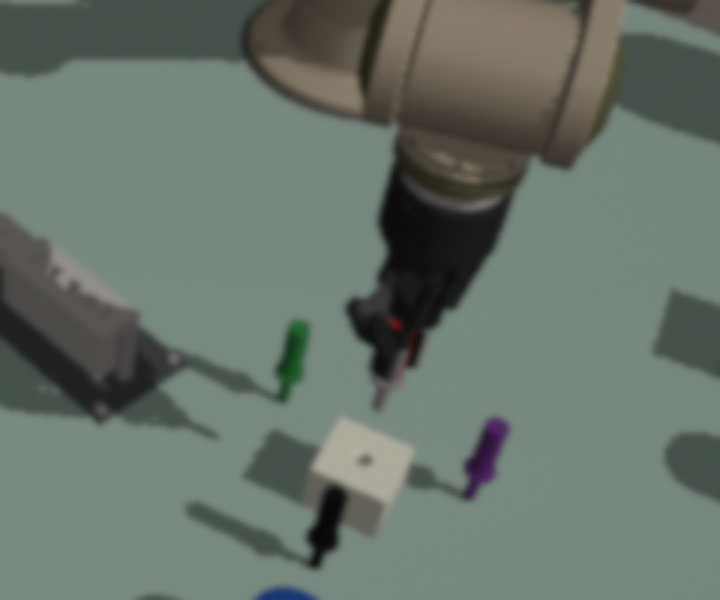

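The pin is held; its tip is at (313,230) and the empty stand hole at (310,201). Now I'll work out the pin's offset and tilt in the tool.

```bash
python3 - <<'E'
from h import *
np.set_printoptions(precision=2,suppress=True)
s=ctrl.sense();P=(s["eef_pos"],s["ee_rot"])
i=cv2.imread("pics/w6.png");cv2.imwrite("pics/w6a.png",cv2.resize(i[180:345,260:370],None,fx=5,fy=3.6*5/3.6,interpolation=cv2.INTER_CUBIC)[:600*2])
cv2.imwrite("pics/w6a.png",cv2.resize(i[185:335,255:375],None,fx=4,fy=4,interpolation=cv2.INTER_CUBIC))
print(P[0],"stand hole",onz("wrist",(309.8,201.3),45,P))
q=P[1];Q=R.from_quat([q[1],q[2],q[3],q[0]])
for k,z in(("tip",46.5),("collar",12.5),("top",-41.5)):
    print(k,proj("wrist",P[0]+Q.apply([0,0,z]),P))
print(proj("wrist",P[0]+Q.apply([1,0,46.5]),P))
E
```

```text
[522.42 292.45 147.78] stand hole [519.57 292.87  45.  ]
tip [313.41 227.53]
collar [313.26 251.2 ]
top [312.9  311.21]
[313.41 226.15]
```

View pics/w6a.png

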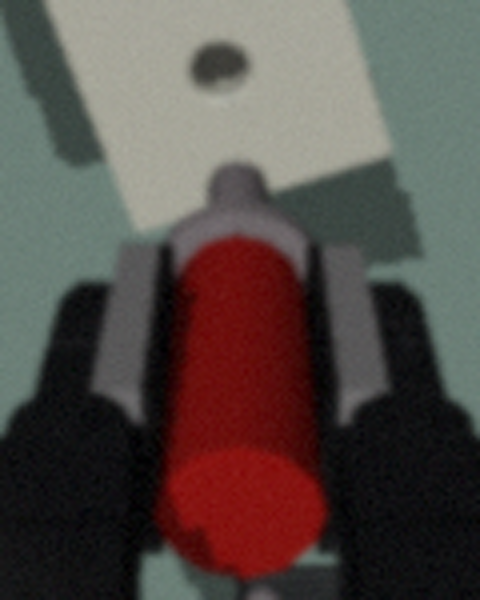

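```bash
python3 - <<'E'
from h import *
plan([(508.5,-69.5,145,79.4)])
E
```

```text
[-2.389, 0.35, 0.016, 0.002, -0.001, 0.001]
```

Emit:
jog_arm:
  rows:
    - [[0,0,-0.1,0,0,0],[-0.2,0,-0.15,0,0,0],[-0.45,0.05,-0.15,0,0,0],[-0.7,0.1,-0.15,0,0,0],[-0.95,0.15,-0.15,0,0,0]]

```text
time_s: 8.77
eef_pos: [517.1, 146.7, 167.7]
ee_rot: [-0.001, 0.769, 0.639, -0.001]
force: [1.1, -0.2, -0.9]
grip_width: 0.197
```

Emit:
jog_arm:
  rows:
    - [[-0.25,0.05,0,0,0,0],[-0.5,0.1,0,0,0,0],[-0.72,0.1,0,0,0,0],[-0.9,0.12,0,0,0,0],[-0.95,0.12,0,0,0,0]]

```text
time_s: 9.18
eef_pos: [508.9, 1.5, 167.7]
ee_rot: [-0.0, 0.77, 0.638, -0.001]
force: [-1.0, 0.4, -0.1]
grip_width: 0.202
```

```bash
python3 - <<'E'
from h import *
print(ctrl.sense()["eef_pos"])
plan([(508.5,-69.5,145,79.4)])
E
```

```text
[508.88005473   1.48413033 167.70678399]
[-0.465, 0.086, 0.152, -0.001, 0.0, -0.001]
```

Emit:
jog_arm:
  rows:
    - [[-0.25,0.04,0.05,0,0,0],[-0.4,0.08,0.15,0,0,0],[-0.465,0.086,0.25,0,0,0],[-0.465,0.086,0.32,0,0,0],[-0.465,0.086,0.32,0,0,0],[-0.465,0.086,0.32,0,0,0],[-0.465,0.086,0.32,0,0,0]]

```text
time_s: 9.77
eef_pos: [509.8, -65.2, 121.1]
ee_rot: [0.0, 0.769, 0.64, 0.0]
force: [-0.8, -0.4, 0.2]
grip_width: 0.202
```

```bash
python3 - <<'E'
from h import *
np.set_printoptions(precision=2,suppress=True)
s=ctrl.sense();i=capture("wrist")[:,:,::-1].copy();cv2.imwrite("pics/w7.png",i)
t=capture("top")[:,:,::-1]; c=capture("scene")[:,:,::-1]
cv2.imwrite("pics/s7.png",cv2.resize(c[120:250,260:420],None,fx=4.5,fy=4.5,interpolation=cv2.INTER_CUBIC))
P=(s["eef_pos"],s["ee_rot"]);np.savez("w7.npz",p=P[0],q=P[1]);print(P,ctrl.sense()["eef_pos"])
cv2.imwrite("pics/w7a.png",cv2.resize(i[190:290,255:375],None,fx=6,fy=6,interpolation=cv2.INTER_CUBIC))
q=P[1];Q=R.from_quat([q[1],q[2],q[3],q[0]])
print("tip",proj("wrist",P[0]+Q.apply([0.5,0.5,46.5]),P),"hole pred",proj("wrist",np.array([508.5,-70.5,56]),P))
E
```

```text
(array([509.83, -65.22, 121.08]), array([0.  , 0.77, 0.64, 0.  ])) [509.87 -65.66 121.21]
tip [314.17 226.84] hole pred [312.95 224.36]
```

View pics/w7a.png

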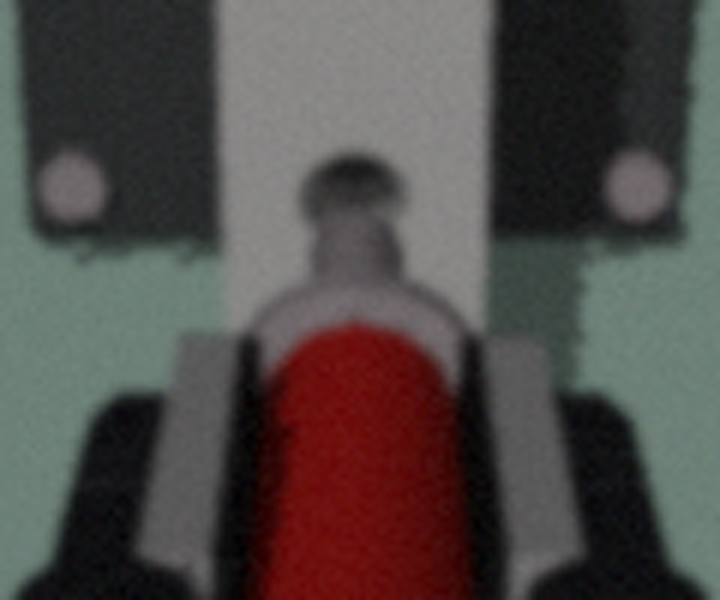

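View pics/s7.png

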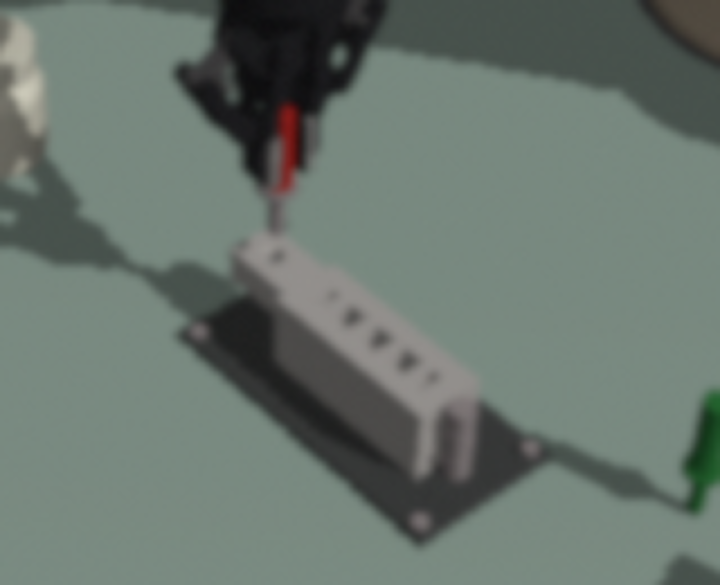

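Hole centre is about (313.4,222.6), with the pin tip at about (313.8,226.8). I'll compare them in the tool frame.

```bash
python3 - <<'E'
from h import *
np.set_printoptions(precision=2,suppress=True)
d=np.load("w7.npz");P=(d["p"],d["q"]);q=P[1];Q=R.from_quat([q[1],q[2],q[3],q[0]])
h=onz("wrist",(313.4,222.6),56,P);t=onz("wrist",(313.8,226.8),P[0][2]-46.5,P)
print("hole",h,Q.inv().apply(h-P[0]),"tip",t,Q.inv().apply(t-P[0]))
for u in((309.4,222),(317.6,222)):pass
# bolts: known jig points (x+-42,y -107)?
for u in((73/6+255-.4,185/6+190-.4),(637/6+255-.4,185/6+190-.4)):print(onz("wrist",u,8,P))
i=cv2.imread("pics/w7.png");g=cv2.cvtColor(i,6)
for r in range(212,240,2):print(r,g[r,300:330])
E
```

```text
hole [509.07 -69.2   56.  ] [-4.06 -0.06 65.08] tip [510.21 -64.75  74.58] [ 0.53  0.26 46.5 ]
[464.63 -78.96   8.  ]
[547.49 -94.3    8.  ]
212 [134 136 137 135 131 136 136 136 131 135 134 136 135 134 136 132 135 136
 135 133 135 134 133 133 134 138 135 137 135 134]
214 [136 137 133 133 134 137 138 133 135 134 129 123 122 116 121 118 125 131
 130 136 135 134 135 134 136 132 133 135 131 134]
216 [135 133 137 136 137 134 132 125 115 101  87  74  63  61  60  61  72  82
  96 112 124 134 132 134 137 135 135 134 136 136]
218 [133 133 135 134 129 125 108  85  67  50  40  28  30  29  27  27  31  35
  49  65  88 110 123 130 131 137 133 134 137 135]
220 [138 135 133 134 123 100  79  64  55  45  45  44  43  41  36  43  43  47
  46  55  65  86 103 122 133 136 138 136 134 136]
222 [135 136 134 129 113  88  73  62  58  53  55  50  51  49  49  51  50  54
  59  60  69  81 103 119 131 133 136 137 134 135]
224 [134 140 137 130 116  91  74  62  58  66  66  65  64  64  70  62  67  75
  79  84  90  96 109 124 133 132 136 135 133 136]
226 [135 137 132 132 122 107  89  76  72  76  77  83  81  82  85  80  77  78
  82  90 101 114 127 131 135 133 136 137 137 133]
228 [135 134 132 136 133 127 113  99  80  78  80  83  87  85  82  86  78  73
  66  69  87 114 128 135 136 134 134 139 135 134]
230 [133 133 134 135 136 130 114  98  80  83  83  89  89  88  83  82  74  67
  66  59  71  93 118 128 136 136 137 134 137 131]
232 [137 133 133 132 133 126 108  85  80  80  87  82  87  85  85  82  80  74
  65  61  61  75 105 128 133 137 137 138 134 135]
234 [135 135 134 137 130 126 112  88  78  80  87  89  88  87  88  85  83  77
  71  66  66  73 104 124 134 135 136 132 131 134]
236 [135 134 132 128 124 117 104  95  90  91  92  91  94  88  87  85  86  82
  80  79  74  79  95 108 117 122 128 132 132 132]
238 [128 120 111 103 100  95  95  96  97 100 102 102 101 105 102  98  96  96
  97  95  90  92  86  81  80  91  96 108 120 127]
```

```bash
python3 - <<'E'
from h import *
np.set_printoptions(precision=1,suppress=True)
d=np.load("w7.npz");P=(d["p"],d["q"]);q=P[1];Q=R.from_quat([q[1],q[2],q[3],q[0]])
pr=lambda *t:proj("wrist",P[0]+Q.apply(t),P)
for x0 in(-2,-1,0,1):
    print(x0,"collar far top/bot edge",pr(x0+12,0,8.5),pr(x0+12,0,12.5),"grip bottom far edge",pr(x0+9,0,8.5),"grip top near/far",pr(x0-9,0,-41.5),pr(x0+9,0,-41.5),"tip far r2,r3,r4",[pr(x0+r,0,46.5)[1] for r in(2,3,4)])
i=cv2.imread("pics/w7.png")
print("col314 BGR"); 
for r in range(232,256):print(r,i[r,312:317].mean(0))
hsv=cv2.cvtColor(i,cv2.COLOR_BGR2HSV)
for r in range(270,345,3):print(r,i[r,312:318].mean(0),end=";")
E
```

```text
-2 collar far top/bot edge [313.2 238.2] [313.2 235.1] grip bottom far edge [313.2 243.2] grip top near/far [313.  330.7] [312.9 297.7] tip far r2,r3,r4 [np.float64(227.53051039196674), np.float64(226.1446296492593), np.float64(224.75349004480063)]
-1 collar far top/bot edge [313.2 236.5] [313.2 233.5] grip bottom far edge [313.2 241.5] grip top near/far [313. 329.] [312.8 295.7] tip far r2,r3,r4 [np.float64(226.1446296492593), np.float64(224.75349004480063), np.float64(223.35711804323893)]
0 collar far top/bot edge [313.2 234.8] [313.2 231.8] grip bottom far edge [313.2 239.9] grip top near/far [313.  327.3] [312.8 293.7] tip far r2,r3,r4 [np.float64(224.75349004480063), np.float64(223.35711804323893), np.float64(221.95554115955633)]
1 collar far top/bot edge [313.2 233.1] [313.2 230.1] grip bottom far edge [313.2 238.2] grip top near/far [313.  325.6] [312.8 291.6] tip far r2,r3,r4 [np.float64(223.35711804323893), np.float64(221.95554115955633), np.float64(220.54878796696443)]
col314 BGR
232 [84.2 82.2 86.8]
233 [84.2 83.  87. ]
234 [87.  84.4 89.2]
235 [86.8 85.2 89.6]
236 [88.8 8
[... 363 characters left out ...]
. ]
252 [ 14.   15.2 109. ]
253 [ 12.8  15.  108.8]
254 [ 13.8  17.2 109.8]
255 [ 10.8  13.2 108.2]
270 [ 14.8  15.5 108.3];273 [ 13.2  15.5 108.5];276 [ 13.7  16.  108. ];279 [ 12.2  12.3 107.3];282 [ 13.5  15.5 107.8];285 [ 10.7  12.7 107.2];288 [ 12.7  14.8 106.7];291 [ 13.7  16.  106.3];294 [ 13.   14.  107.7];297 [ 13.   16.3 127.7];300 [ 14.2  17.2 137.7];303 [ 17.5  19.8 137.7];306 [ 14.7  16.8 135.5];309 [ 17.3  20.  136. ];312 [ 16.8  19.7 135.7];315 [ 16.8  18.  134.7];318 [ 14.7  18.  133.5];321 [ 16.2  18.7 131.5];324 [ 13.5  16.2 119.5];327 [ 16.2  19.5 108. ];330 [104.5 112.  106.5];333 [120.3 128.8 109.5];336 [118.3 128.  108.2];339 [120.7 129.7 110. ];342 [118.7 127.8 108. ];
```

Emit:
jog_arm:
  rows:
    - [[-0.018,-0.003,0,0,0,0],[-0.018,-0.003,0.04,0,0,0],[-0.018,-0.003,0.075,0,0,0],[-0.018,-0.003,0.075,0,0,0],[-0.018,-0.003,0.075,0,0,0]]

```text
time_s: 10.33
eef_pos: [508.3, -68.8, 108.8]
ee_rot: [-0.0, 0.769, 0.639, -0.0]
force: [0.1, -0.9, -0.3]
grip_width: 0.196
```

```bash
python3 - <<'E'
from h import *
np.set_printoptions(precision=2,suppress=True)
s=ctrl.sense();i=capture("wrist")[:,:,::-1].copy();cv2.imwrite("pics/w8.png",i)
P=(s["eef_pos"],s["ee_rot"]);np.savez("w8.npz",p=P[0],q=P[1]);print(P,ctrl.sense()["eef_pos"])
cv2.imwrite("pics/w8a.png",cv2.resize(i[200:280,265:365],None,fx=7,fy=7,interpolation=cv2.INTER_CUBIC))
E
```

```text
(array([508.31, -68.76, 108.77]), array([-0.  ,  0.77,  0.64, -0.  ])) [508.51 -68.81 109.07]
```

View pics/w8a.png

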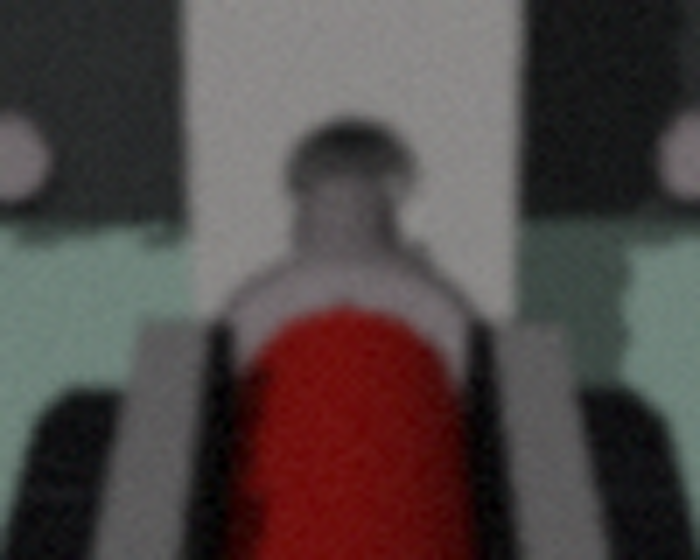

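```bash
python3 - <<'E'
from h import *
np.set_printoptions(precision=2,suppress=True)
d=np.load("w8.npz");P=(d["p"],d["q"]);q=P[1];Q=R.from_quat([q[1],q[2],q[3],q[0]])
h=onz("wrist",(314.5,224.3),56,P);print("hole",h,Q.inv().apply(h-P[0]))
g=cv2.cvtColor(cv2.imread("pics/w8.png"),6)
for r in range(214,242,2):print(r,g[r,302:330])
for x in(-2,-1,0):print([proj("wrist",P[0]+Q.apply([x+5*0,y,z]),P).round(1) for y,z in((5,30),(-5,30),(0,46.5))])
E
```

```text
hole [508.92 -69.14  56.  ] [-0.28  0.73 52.77]
214 [134 134 133 137 136 135 134 136 135 137 134 133 133 135 134 132 131 136
 134 135 136 132 136 136 133 135 135 134]
216 [137 135 134 135 134 135 137 132 132 125 115 105 103 101 109 110 117 124
 129 129 136 134 135 136 134 135 134 133]
218 [136 132 136 133 131 132 117 103  83  67  53  44  42  43  46  49  58  70
  87 105 121 128 136 133 133 136 136 136]
220 [134 134 135 131 116  97  75  58  44  39  35  29  30  29  31  31  35  42
  49  71  89 111 127 132 134 137 134 134]
222 [136 135 131 118  96  74  57  49  50  52  50  48  42  46  43  44  47  50
  47  52  65  86 105 128 132 137 134 132]
224 [137 133 128 106  82  66  60  59  58  60  56  57  57  59  55  49  52  54
  62  65  70  81 103 117 129 134 135 133]
226 [136 135 126 109  81  63  59  66  73  79  82  78  79  76  73  67  67  71
  80  87  87  94 112 124 132 135 135 135]
228 [133 132 130 121 105  86  79  77  79  83  87  85  88  80  74  76  70  64
  71  88  99 115 126 128 135 135 135 135]
230 [133 135 132 128 114  94  81  80  87  89  90  89  86  83  75  74  68  58
  63  88 118 129 138 138 133 135 136 136]
232 [135 134 135 130 110  87  78  79  83  86  85  87  82  84  80  73  66  55
  58  77 109 129 137 136 135 137 137 132]
234 [132 134 130 126 109  87  82  81  87  86  88  91  86  81  81  77  70  63
  59  69  88 102 104 115 124 132 134 134]
236 [136 132 124 116 105  97  90  89  91  89  91  88  88  87  85  83  80  78
  75  72  72  75  80  90 108 122 130 134]
238 [115 105  98  95  96  98  97  99 103 103 102 101  99 100 100  99  97  92
  91  91  84  79  78  76  84 101 115 129]
240 [ 93  94 101 104 103 108 110 109 112 107 110 109 106 104 109 103 105 102
 106 105 103 100  97  91  83  82  84  98]
[array([321.5, 241. ]), array([305.3, 241. ]), array([313.4, 230.3])]
[array([321.5, 239.5]), array([305.2, 239.5]), array([313.4, 228.9])]
[array([321.5, 238.1]), array([305.2, 238.1]), array([313.4, 227.5])]
```

Gap about 6 mm; the pin is about 0.8 mm short along tool x and 0.4 along y. I'll correct that and go in gently.

Emit:
jog_arm:
  rows:
    - [[0.005,0.003,0,0,0,0],[0.005,0.003,0.02,0,0,0],[0.005,0.003,0.04,0,0,0],[0.005,0.003,0.06,0,0,0],[0.005,0.003,0.08,0,0,0],[0.005,0.003,0.08,0,0,0]]

```text
time_s: 10.88
eef_pos: [508.8, -68.0, 96.5]
ee_rot: [-0.001, 0.769, 0.639, -0.0]
force: [0.1, 0.1, -0.5]
grip_width: 0.2
```

Emit:
jog_arm:
  rows:
    - [[0,0,0.02,0,0,0],[0,0,0.04,0,0,0],[0,0,0.06,0,0,0],[0,0,0.06,0,0,0]]

```text
time_s: 11.22
eef_pos: [508.8, -68.1, 87.6]
ee_rot: [-0.0, 0.769, 0.639, -0.0]
force: [0.2, 0.3, -1.0]
grip_width: 0.2
```

```bash
python3 - <<'E'
from h import *
s=ctrl.sense();print(s["eef_pos"],s["force"],s["wrist_torque"])
i=capture("wrist")[:,:,::-1].copy()
cv2.imwrite("pics/w9a.png",cv2.resize(i[200:280,265:365],None,fx=5,fy=5,interpolation=cv2.INTER_CUBIC))
E
```

```text
[508.84163799 -68.06756516  87.58864325] [ 0.21409037  0.26519025 -0.99078994] [ 0.01934928 -0.056778   -0.00245811]
```

View pics/w9a.png

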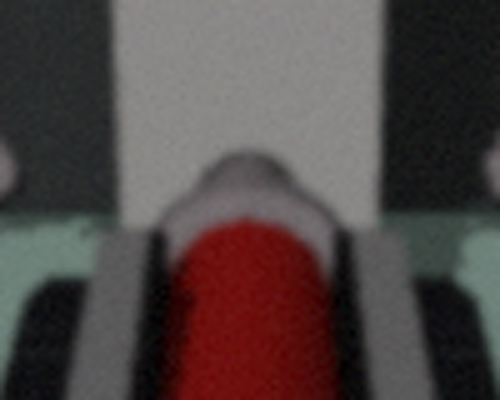

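The pin is through the upper lug with no contact force. Continuing.

Emit:
jog_arm:
  rows:
    - [[0,0,0.02,0,0,0],[0,0,0.04,0,0,0],[0,0,0.06,0,0,0],[0,0,0.08,0,0,0],[0,0,0.095,0,0,0],[0,0,0.105,0,0,0],[0,0,0.105,0,0,0]]

```text
time_s: 11.85
eef_pos: [509.0, -68.1, 72.1]
ee_rot: [-0.0, 0.769, 0.639, -0.0]
force: [0.3, -0.7, 0.4]
grip_width: 0.2
```

Emit:
jog_arm:
  rows:
    - [[0,0,0.01,0,0,0],[0,0,0.02,0,0,0],[0,0,0.02,0,0,0]]

```text
time_s: 12.1
eef_pos: [509.0, -68.1, 69.3]
ee_rot: [-0.0, 0.769, 0.639, -0.0]
force: [0.4, -0.4, -0.7]
grip_width: 0.197
```

Emit:
jog_arm:
  rows:
    - [[0,0,0.007,0,0,0],[0,0,0.014,0,0,0],[0,0,0.014,0,0,0]]

```text
time_s: 12.35
eef_pos: [509.8, -68.4, 68.3]
ee_rot: [0.001, 0.769, 0.639, 0.001]
force: [0.1, 1.6, 7.0]
grip_width: 0.196
```

Emit:
jog_arm:
  rows:
    - [[0,0,0.006,0,0,0],[0,0,0.01,0,0,0],[0,0,0.01,0,0,0]]

```text
time_s: 12.6
eef_pos: [510.0, -68.4, 68.2]
ee_rot: [0.001, 0.769, 0.639, 0.001]
force: [-5.1, 1.5, 21.3]
grip_width: 0.198
```

Seated: TCP stopped at 68.2 mm (68.5 predicted) with 21 N reaction. Easing off, releasing and rising.

Emit:
jog_arm:
  rows:
    - [[0,0,-0.012,0,0,0],[0,0,-0.012,0,0,0]]

```text
time_s: 12.77
eef_pos: [509.5, -68.3, 68.4]
ee_rot: [0.001, 0.769, 0.639, 0.0]
force: [-0.0, -0.6, 7.9]
grip_width: 0.203
```

Emit:
jog_arm:
  rows:
    - [[0,0,0,0,0,0],[0,0,0,0,0,0],[0,0,0,0,0,0],[0,0,0,0,0,0],[0,0,0,0,0,0]]
  jaw: -1

```text
time_s: 13.18
eef_pos: [509.1, -68.2, 67.5]
ee_rot: [-0.0, 0.769, 0.639, -0.0]
force: [0.4, 0.2, 0.4]
grip_width: 0.892
```

Emit:
jog_arm:
  rows:
    - [[0,0,-0.1,0,0,0],[0,0,-0.3,0,0,0],[0,0,-0.5,0,0,0],[0,0,-0.6,0,0,0],[0.35,0,-0.6,0,0,0],[0.5,0,-0.6,0,0,0],[0.5,0,-0.6,0,0,0],[0.5,0,-0.6,0,0,0]]

```text
time_s: 13.85
eef_pos: [522.8, 6.8, 157.6]
ee_rot: [-0.0, 0.768, 0.64, -0.0]
force: [0.4, -0.4, -0.3]
grip_width: 0.997
```

```bash
python3 - <<'E'
from h import *
s=ctrl.sense();print(s["eef_pos"],s["force"],s["grip_width"])
cv2.imwrite("pics/w10.png",capture("wrist")[:,:,::-1])
cv2.imwrite("pics/s10.png",cv2.resize(capture("scene")[120:250,260:420,::-1],None,fx=4.5,fy=4.5,interpolation=cv2.INTER_CUBIC))
x,y=jig(0,-22)
plan([(x,y,150,79.4),(x,y,20,79.4)])
E
```

```text
[522.8295922    6.78578499 157.58917915] [ 0.42139326 -0.35638706 -0.3026103 ] 0.9967983066265153
[-0.075, -0.0, 0.05, -0.0, 0.0, 0.001]
[-0.075, 0.0, 0.917, -0.0, 0.0, 0.001]
```

View pics/w10.png

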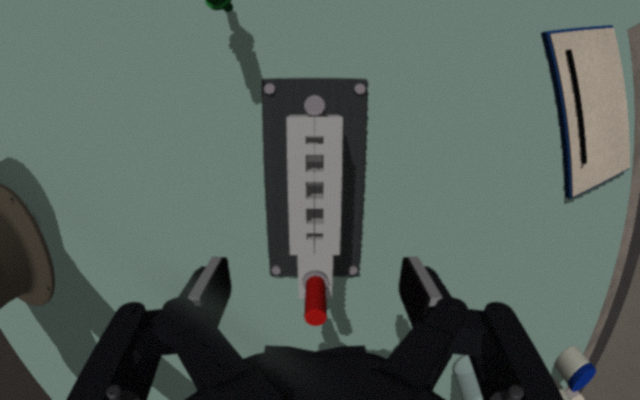

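View pics/s10.png

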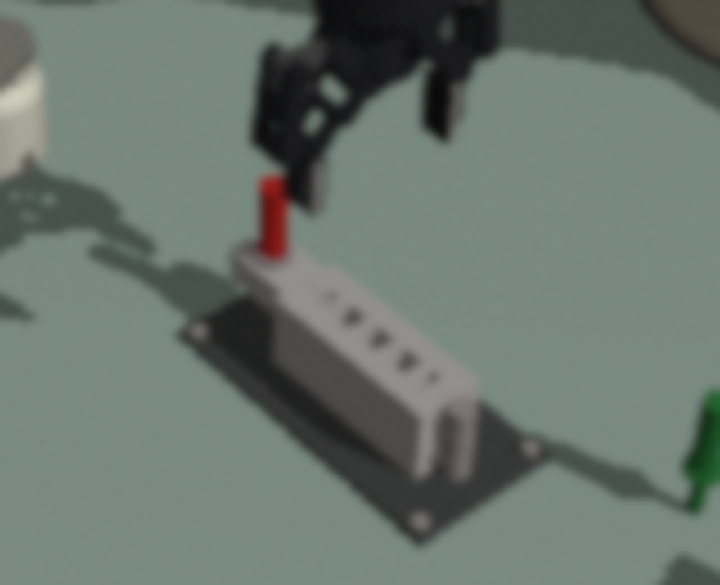

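The pin stands upright with its collar on the lug (315,280 in wrist) and the mould is shut. Now the pinch across both halves at jig y about -15, body clear of the pin.

Emit:
jog_arm:
  rows:
    - [[-0.028,0,0.1,0,0,0],[-0.028,0,0.3,0,0,0],[-0.028,0,0.5,0,0,0],[-0.028,0,0.62,0,0,0],[-0.028,0,0.75,0,0,0],[-0.028,0,0.85,0,0,0],[-0.028,0,0.9,0,0,0],[-0.028,0,0.9,0,0,0]]

```text
time_s: 14.62
eef_pos: [521.3, 0.7, 21.4]
ee_rot: [-0.001, 0.77, 0.639, -0.001]
force: [1.1, -0.0, -1.0]
grip_width: 0.995
```

```bash
python3 - <<'E'
from h import *
s=ctrl.sense();print(s["eef_pos"],s["force"],s["grip_width"])
cv2.imwrite("pics/w11.png",capture("wrist")[:,:,::-1])
E
```

```text
[521.27466914   0.73738382  21.36959468] [ 1.08792529 -0.01616438 -1.01741629] 0.9948886210198076
```

View pics/w11.png

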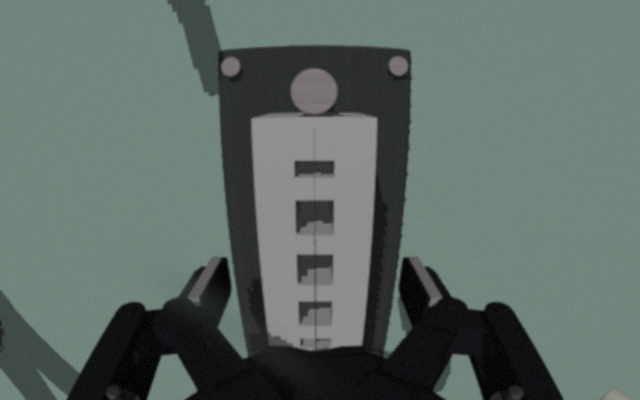

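Centred: parting line at column 315, fingers at 228/404. Closing.

Emit:
jog_arm:
  rows:
    - [[0,0,0,0,0,0],[0,0,0,0,0,0],[0,0,0,0,0,0],[0,0,0,0,0,0],[0,0,0,0,0,0],[0,0,0,0,0,0]]
  jaw: 1
  grip_force: 40

```text
time_s: 15.17
eef_pos: [521.3, 1.5, 23.5]
ee_rot: [-0.001, 0.769, 0.639, -0.001]
force: [-8.1, -0.8, 10.5]
grip_width: 0.506
```

Emit:
jog_arm:
  rows:
    - [[0,0,0,0,0,0],[0,0,0,0,0,0],[0,0,0,0,0,0],[0,0,0,0,0,0],[0,0,0,0,0,0],[0,0,0,0,0,0]]
  grip_force: 80

```text
time_s: 15.67
eef_pos: [521.3, 1.6, 23.7]
ee_rot: [-0.001, 0.769, 0.639, -0.001]
force: [-9.4, -0.2, 11.9]
grip_width: 0.498
```

```bash
python3 - <<'E'
from h import *
s=ctrl.sense();print(s["eef_pos"],s["force"],s["wrist_torque"],s["grip_width"]*85)
cv2.imwrite("pics/w12.png",capture("wrist")[:,:,::-1])
c=capture("scene")[:,:,::-1];cv2.imwrite("pics/s12.png",cv2.resize(c[110:260,230:460],None,fx=3.4,fy=3.4,interpolation=cv2.INTER_CUBIC))
E
```

```text
[521.27908834   1.55925532  23.69624047] [-9.44785176 -0.20941109 11.87107973] [ 0.01142304  1.27400915 -0.09516555] 42.36731070646018
```

View pics/w12.png

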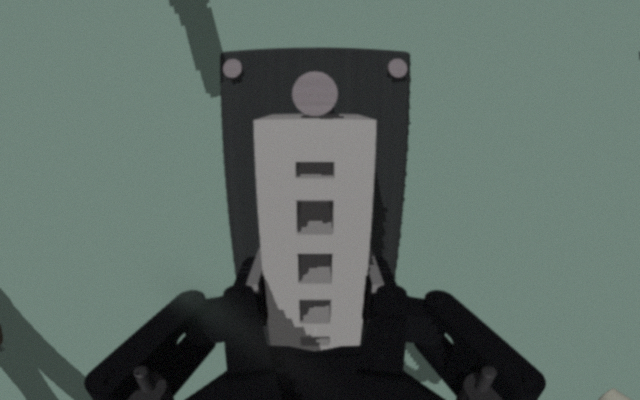

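View pics/s12.png

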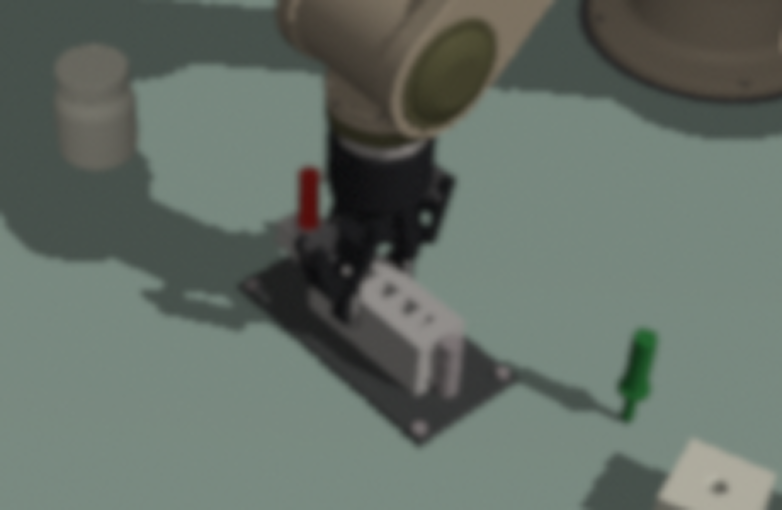

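Squeezed: opening reads 42.4 mm (the 18 mm pin read 16.7, so this fits 44 mm), the parting seam has vanished, and the pin is upright in the lugs. Handing in.

```bash
python3 -c "
from rig import order;print(order.finish_job())"
```

```text
the job is handed in; nothing more can be done
None
```

The job is done and handed in at about 16 s. I pushed the mould shut to its stop, put the red pin down through both lugs, let it go, and pinched the two halves at 80 N. The gripper was still holding them at hand-in.

- **Mould shut:** the stop showed as a 16 N reaction, and the parting seam can no longer be seen under the squeeze.
- **Pin seated:** the tool stopped at 68.2 mm against 68.5 mm predicted, with a 21 N push, so the collar is on the upper lug. The pictures show the pin upright.
- **Pinch:** the opening reads 42.4 mm for the 44 mm mould. The gripper reads low by about this much, since the 18 mm pin grip read 16.7 mm. The wrist force while holding is about 15 N.
- **Other objects:** I moved the arm clear of the jars, the beaker and the look-alike pins. I did not measure their positions again at the end.
- **Disagreements:** the top, scene and wrist cameras differed by 1 to 3 mm on the hole and pin positions. I settled this by comparing the pin tip with the hole in the wrist view before inserting.

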